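# Make up two sampling kits

### The arm

A 6-joint arm with a two-finger parallel gripper is mounted at the origin on a cart in front of the work surface, level with it; the furniture and walls round the work are solid. World frame = base frame: x ahead of the robot, y to its left, z up, the work surface at z = 0. Lengths are in mm, angles in rad, forces in N, time in s.
With the tool pointing down it reaches from about 300 to 750 mm from the base axis. Payload 8.5 kg.
Tool frame: the origin (TCP) lies midway between the tips of the shut fingers; the grasp point (between the pads) lies 19 mm behind it; z points along the fingers, y is the line along which they close (so a half turn about z gives the same grasp; the last joint's range is limited). The gripper opens to 85 mm and grips with 20 to 120 N. Pads are 22 mm wide; open, the fingers measure 114 mm over their backs; the gripper's body (76 mm by 85 mm) begins 54 mm behind the grasp point. The pads swing forward as they close: fully open they stand 13 mm farther back than shut.
Start: joints at [1.083, 0.381, 1.297, -0, 1.464, -0.215], TCP at [148.178, 529.645, 231.322] pointing down, gripper open.
Joint ranges: [-3.11, 3.11], [-0.89, 2.33], [0.22, 2.48], [-1.42, 4.56], [0.17, 2.85], [-2.88, 2.88]. Speed limits (rad/s): [2.39, 2.39, 3.14, 3.14, 3.14, 3.14].

### API

Orientations are given as [roll, pitch, yaw] about the fixed x, y, z axes, in that order (R = Rz(yaw) Ry(pitch) Rx(roll)).
In Python, from bench import ctrl, command_gripper, planner, get_image, camera_info, finish_job, read_time, read_joints, read_qvel, read_joint_efforts, read_position, read_tool_rot, read_ft_force, read_torque, read_grip_width, read_gripper_force gives the robot as it stands. Calls block until the motion is done:
- ctrl.move_pose(position, orientation): joint-space move of the TCP to a pose.
- ctrl.line_to(position, attitude=None, max_speed=150): straight line of the TCP; attitude=None keeps the orientation; max_speed is the mean speed in mm/s.
- ctrl.movej(angles): joint-space move.
- command_gripper(opening, f_grip=None): finger opening in mm; f_grip is the grip in N (None keeps the last); returns when the fingers have stopped.
- ctrl.dwell(seconds).
- planner.ik(position, orientation): joint angles nearest the present ones, or None.
- get_image(name): name is "scene" or "top" or "wrist"; returns (picture, depth): 420x560x3 uint8, red, green, blue; 420x560 float32, mm along the optical axis (not along the pixel's ray), 0 where there is no reading.
- camera_info(name): a dict with "intrinsics" (3x3 intrinsics, pixels), "origin" and "rotation" of the camera in the world. Camera axes: x right, y up, looking along -z (the intrinsics and any distortion apply to the point x, -y, -z); pixel columns grow to the right and rows downward; lengths in mm; the calibration is good to about 2 mm. A picture is of the moment at which its call begins: read the wrist's pose just before it. camera_info takes no time and is no camera call; for the wrist camera it gives the pose at the moment of the call.
A pose or a line that the arm cannot do raises ctrl.MotionError and nothing moves.
- finish_job(): hands the job in; it is judged then, once.
Readings, each from a call of its own:
- read_time(): time.
- read_joints(): joint angles.
- read_qvel(): joint speeds.
- read_joint_efforts(): joint torques, N m.
- read_position(): TCP position.
- read_tool_rot(): TCP orientation.
- read_ft_force(): force on the tool from outside, world axes, zero at the start.
- read_torque(): the same for the moment, N m.
- read_grip_width(): finger opening in mm.
- read_gripper_force(): force on a finger pad.
Only numpy, scipy, OpenCV 4.12 (cv2) and the standard library are available. Lean on these libraries where they do the work, as an engineer would, in place of code of your own. Each camera call takes 0.05 s, during which the arm holds its last target. There are 200 camera calls.

### The job

Make up the two kits on the grey trays. On the tray with two V-grooves, stand the white sample cup in the fenced bay, lay the thick short steel tube in the groove next to the bay and the marker pen in the outer groove; on the tray with a single V-groove, stand the brown dropper bottle from the open bench in the bay and lay the thin long steel tube in the groove. Tubes and pen must lie along their groove, cradled by both of its V-blocks and roughly centred lengthways (either end first), cup and bottle must stand upright flat inside their fences, and the spirit lamp and the forceps stay where they are.

Things in the scene. Friction and masses are not known exactly. Their poses are not given: they have to be found in the camera images.
- tray_two: Grey tray, fixed, x 150, y 210 mm, rim 14, floor 4 mm high; origin under its centre, z up. Fenced bay 70 mm square (fence 5 mm high) centred at y=-60. Two grooves along x, at y=+15 (next to the bay) and +70 (outer), each: two white V-blocks, 14 mm thick, at x=-36 and +36 (58 mm gap for fingers); 90 degree V, mouth 37 mm wide, vertex 20, edges 38 mm above the bench. Axis height when seated: thick tube 37 mm, pen 31.
- tray_one: Grey tray, fixed, x 150, y 170 mm, rim 14, floor 4 mm high; origin under its centre, z up. Fenced bay 70 mm square (fence 5 mm high) centred at y=-40. One groove along x, at y=+45: two white V-blocks, 14 mm thick, at x=-36 and +36 (58 mm gap for fingers); 90 degree V, mouth 37 mm wide, vertex 20, edges 38 mm above the bench. Axis height of the thin tube when seated: 31 mm.
- thick_tube: Thick short steel specimen tube with a black ribbed screw cap flush with it: a cylinder 24 mm in diameter, 100 mm long, lying on the bench (it can roll). Origin at its middle, on its axis; x runs along the tube towards the cap.
- thin_tube: Thin long steel specimen tube with a black ribbed screw cap flush with it: a cylinder 16 mm in diameter, 140 mm long, lying on the bench (it can roll). Origin at its middle, on its axis; x runs along the tube towards the cap.
- marker: White marker pen with a red cap, 16 mm thick, 135 mm long, lying on the bench. Origin on its skin, at mid-length, on the side that is underneath at the start; y runs along the pen, its axis passes 8 mm from the origin along its own z.
- cup: White plastic sample cup with a white screw lid: body 43 mm in diameter, lid 48 mm in diameter from 46 to 60 mm height, standing. Origin at the centre of its underside, z up. It can be held by the lid from above.
- bottle: Brown glass dropper bottle with a black bulb, 124 mm tall, standing on the open bench (not the one behind the microscope): body 38 mm in diameter up to its shoulder (78 mm high), black collar 26 mm in diameter up to 91 mm, bulb 15 mm in diameter above. Origin at the centre of its underside, z up. Hold it near the shoulder (72 mm up): the bulb must clear the palm.
- lamp: Bystander: glass spirit lamp 61 mm wide, 84 mm tall, standing at the back left; must stay where it is. Origin at the centre of its underside.
- forceps: Bystander: steel forceps 131 mm long, 9 mm high, lying at the front left; must stay where they are. Origin at mid-length on the underside, y along them.
Not all that is in view belongs to the job. What is shaped like the cup but blue is not meant.

How it is judged (in metres and radians):
At the end, for the whole second after the job is handed in: Tubes and pen seated in their own grooves (across 7 mm, pen 13; height 5 mm, pen 12; lengthways 15 mm thick tube, 20 others; 0.1 rad). Cup, bottle on the floor of their bays within 18 mm of centre, upright to 0.15 rad. All at rest; lamp and forceps within 30 mm of their start (x of thick_tube in the frame of tray_two between -0.015 and 0.015 m and y of thick_tube in the frame of tray_two between 0.008 and 0.022 m and z of thick_tube in the frame of tray_two between 0.032 and 0.042 m and angle between the x axis of thick_tube and the x axis of tray_two, either way round below 0.1 rad and linear speed of each of thick_tube, marker, thin_tube, cup, bottle below 0.02 m/s and x of marker in the frame of tray_two between -0.02 and 0.02 m and y of marker in the frame of tray_two between 0.057 and 0.083 m and z of marker in the frame of tray_two between 0.0193 and 0.0433 m and angle between the y axis of marker and the x axis of tray_two, either way round below 0.1 rad and x of thin_tube in the frame of tray_one between -0.02 and 0.02 m and y of thin_tube in the frame of tray_one between 0.038 and 0.052 m and z of thin_tube in the frame of tray_one between 0.0263 and 0.0363 m and angle between the x axis of thin_tube and the x axis of tray_one, either way round below 0.1 rad and x of cup in the frame of tray_two between -0.018 and 0.018 m and y of cup in the frame of tray_two between -0.078 and -0.042 m and z of cup in the frame of tray_two between 0 and 0.008 m and angle between each of cup, bottle's own z axis and vertical below 0.15 rad and x of bottle in the frame of tray_one between -0.018 and 0.018 m and y of bottle in the frame of tray_one between -0.058 and -0.022 m and z of bottle in the frame of tray_one between 0 and 0.008 m and distance of each of lamp, forceps from where it was at the start of the episode below 0.03 m); the robot touches nothing.
It fails at once if the spirit lamp is disturbed (distance of lamp from where it was at the start of the episode above 0.03 m).
It fails at once if the forceps are disturbed (distance of forceps from where it was at the start of the episode above 0.03 m).
It also fails if it takes over 136 s, if anything falls off the work surface, if the arm or the gripper's body presses on something with over 40 N, if the wrist force passes 120 N, or if a joint passes its speed limit or range.

## Working session

There is one attempt and no reset: what is moved stays moved. The work goes in short steps, each a Python script; the robot and the scene stay as the last script left them, time stands still between calls to the robot, and variables do not carry over. Pictures are saved under pics/ and viewed, at most 14 in all, crops included, and the job is handed in when it is done.

```bash
ls; mkdir -p pics
cat > h.py <<'E'
import numpy as np, cv2
from bench import *
def snap(name, fn=None):
    ci=camera_info(name); im,d=get_image(name)
    if fn: cv2.imwrite('pics/'+fn, im[:,:,::-1])
    return im,d,ci
def cloud(d,ci):
    K=np.array(ci['intrinsics']);R=np.array(ci['rotation']);o=np.array(ci['origin'])
    v,u=np.mgrid[0:d.shape[0],0:d.shape[1]]
    X=(u-K[0,2])/K[0,0]*d; Y=(v-K[1,2])/K[1,1]*d
    P=np.stack([X,-Y,-d],-1)@R.T+o
    P[d<=0]=np.nan
    return P
def ray(u,v,z,ci):
    K=np.array(ci['intrinsics']);R=np.array(ci['rotation']);o=np.array(ci['origin'])
    r=R@np.array([(u-K[0,2])/K[0,0],-(v-K[1,2])/K[1,1],-1])
    return o+r*(z-o[2])/r[2]
E
python3 - <<'E'
from h import *
for n in ('top','scene'):
    im,d,ci=snap(n,n+'0.png'); print(ci, (d>0).mean()); np.savez(n+'0.npz',im=im,d=d)
print(read_time(),read_position(),read_tool_rot())
E
```

```text
pics
{'intrinsics': array([[423.64658718,   0.        , 285.55948167],
       [  0.        , 423.64658718, 207.85901007],
       [  0.        ,   0.        ,   1.        ]]), 'origin': array([ 314.22074429,  188.94644114, 1023.75500166]), 'rotation': array([ 0.22349696, -0.00700915, -1.54289526])} 0.9959523809523809
{'intrinsics': array([[447.32217609,   0.        , 277.48278254],
       [  0.        , 447.32217609, 208.72820125],
       [  0.        ,   0.        ,   1.        ]]), 'origin': array([-231.26614153,  622.25234508,  488.53791862]), 'rotation': array([ 1.08493925, -0.01367184, -2.05264428])} 0.9958375850340137
0.1 [148.04468602 529.42831448 230.76949968] [-3.14030612e+00 -2.88059337e-04  2.86885249e+00]
```

```bash
cat >> h.py <<'E'
from scipy.spatial.transform import Rotation as Ro
_ci=camera_info
def camera_info(n):
    c=dict(_ci(n)); c['rotation']=Ro.from_euler('xyz',c['rotation']).as_matrix(); return c
E
python3 - <<'E'
from h import *
for n in('top','scene'):
    P=cloud(np.load(n+'0.npz')['d'],camera_info(n))
    print(n); 
    for v in range(40,420,60): print([tuple(np.round(P[v,u]).tolist()) for u in range(40,560,80)])
E
```

```text
top
[(860.0, 733.0, 201.0), (861.0, 557.0, 209.0), (859.0, 381.0, 220.0), (858.0, 210.0, 230.0), (861.0, 42.0, 234.0), (858.0, -122.0, 245.0), (860.0, -286.0, 250.0)]
[(819.0, 841.0, -4.0), (785.0, 596.0, 79.0), (788.0, 402.0, 85.0), (837.0, 211.0, 2.0), (845.0, 0.0, -1.0), (753.0, -138.0, 186.0), (855.0, -420.0, 4.0)]
[(572.0, 664.0, 244.0), (660.0, 612.0, -2.0), (666.0, 409.0, -2.0), (671.0, 206.0, 1.0), (677.0, 2.0, 1.0), (684.0, -202.0, 0.0), (643.0, -333.0, 127.0)]
[(447.0, 620.0, 289.0), (501.0, 586.0, 20.0), (511.0, 398.0, -4.0), (515.0, 201.0, 5.0), (516.0, 9.0, 31.0), (527.0, -193.0, 1.0), (510.0, -329.0, 111.0)]
[(354.0, 766.0, 1.0), (360.0, 578.0, -3.0), (365.0, 387.0, -1.0), (370.0, 197.0, 1.0), (376.0, 5.0, -3.0), (381.0, -186.0, -0.0), (380.0, -326.0, 94.0)]
[(132.0, 1246.0, -920.0), (141.0, 897.0, -921.0), (150.0, 547.0, -924.0), (161.0, 195.0, -914.0), (170.0, -156.0, -918.0), (180.0, -507.0, -915.0), (189.0, -863.0, -921.0)]
[(195.0, 474.0, 480.0), (-103.0, 869.0, -921.0), (-93.0, 528.0, -916.0), (-84.0, 188.0, -918.0), (111.0, 10.0, 8.0), (-66.0, -494.0, -915.0), (-
[... 451 characters left out ...]
.0, -170.0, 4.0), (477.0, -196.0, 95.0), (418.0, -414.0, 79.0)]
[(468.0, 664.0, 147.0), (149.0, 582.0, 287.0), (539.0, 390.0, 43.0), (528.0, 211.0, 4.0), (435.0, 64.0, 15.0), (374.0, -114.0, 1.0), (306.0, -300.0, -10.0)]
[(486.0, 688.0, 29.0), (440.0, 568.0, 20.0), (395.0, 442.0, 8.0), (340.0, 311.0, 1.0), (306.0, 155.0, -29.0), (868.0, -798.0, -726.0), (144.0, -77.0, 2.0)]
[(368.0, 699.0, 2.0), (317.0, 593.0, 0.0), (857.0, 325.0, -586.0), (861.0, 22.0, -723.0), (692.0, -215.0, -680.0), (103.0, 159.0, -5.0), (37.0, 71.0, 14.0)]
[(605.0, 763.0, -352.0), (525.0, 607.0, -353.0), (864.0, 343.0, -873.0), (591.0, 166.0, -671.0), (565.0, -136.0, -812.0), (105.0, 117.0, -165.0), (-27.0, 151.0, 0.0)]
```

View pics/top0.png

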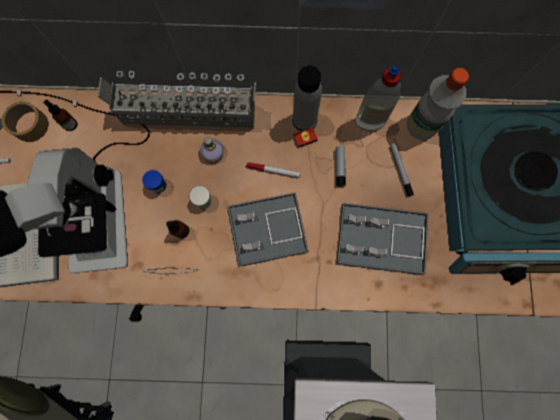

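View pics/scene0.png

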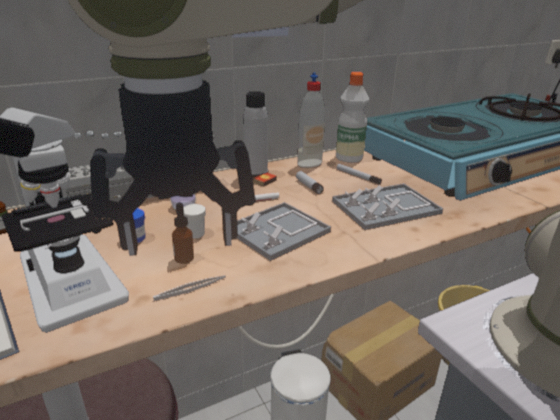

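```bash
cat > m.py <<'E'
from h import *
f=np.load('top0.npz'); im,d=f['im'],f['d']; ci=camera_info('top'); P=cloud(d,ci)
hsv=cv2.cvtColor(im,cv2.COLOR_RGB2HSV)
for p in [(300,140),(300,240),(382,270),(250,235),(341,175),(402,175),(290,173),(255,167),(245,217),(283,225)]: print(p,hsv[p[1],p[0]],P[p[1],p[0]].round())
S=hsv[...,1]
def obj(name,roi,mask,h):
    x0,y0,x1,y1=roi; m=np.zeros(S.shape,np.uint8); m[y0:y1,x0:x1]=(mask[y0:y1,x0:x1]*255)
    m=cv2.morphologyEx(m,cv2.MORPH_OPEN,np.ones((2,2)))
    cs,_=cv2.findContours(m,cv2.RETR_EXTERNAL,cv2.CHAIN_APPROX_NONE); c=max(cs,key=cv2.contourArea)
    w=np.array([ray(u,v,h,ci)[:2] for u,v in c[:,0]],np.float32)
    (cx,cy),(a,b),th=cv2.minAreaRect(w); print(name,round(cx),round(cy),'size',round(a),round(b),'ang',round(th,1)); return m,w
g=S<80
obj('tray_one',(215,185,315,275),g,14)
obj('tray_two',(328,195,438,280),g,14)
obj('thick',(325,135,355,195),g,12)
obj('thin',(382,135,420,205),g,8)
obj('marker',(240,155,305,185),g|(hsv[...,0]>170)|(hsv[...,0]<5),8)
obj('cup',(185,182,215,213),g,60)
obj('lamp',(195,132,228,165),g,40)
cv2.imwrite('pics/m.png',np.hstack([cv2.resize(im[130:280,130:440,::-1],None,fx=2.5,fy=2.5)]))
E
python3 m.py
```

```text
(300, 140) [  3 213 135] [722. 157.  14.]
(300, 240) [95 18 85] [467. 151.   3.]
(382, 270) [ 13 100 125] [401. -47.   3.]
(250, 235) [84 14 89] [476. 273.   4.]
(341, 175) [90  3 91] [628.  54.  27.]
(402, 175) [90  3 91] [ 638. -101.    8.]
(290, 173) [ 23  14 151] [635. 180.   9.]
(255, 167) [  0 225  92] [646. 267.  16.]
(245, 217) [ 15  16 131] [517. 286.  20.]
(283, 225) [98 12 88] [504. 193.  -1.]
tray_one 490 229 size 151 171 ang 13.4
tray_two 475 -50 size 211 152 ang 84.6
thick 655 52 size 103 24 ang 2.4
thin 654 -101 size 138 19 ang 16.9
marker 641 220 size 134 17 ang 80.5
cup 552 386 size 57 48 ang 48.6
lamp 678 372 size 62 57 ang 1.8
```

View pics/m.png

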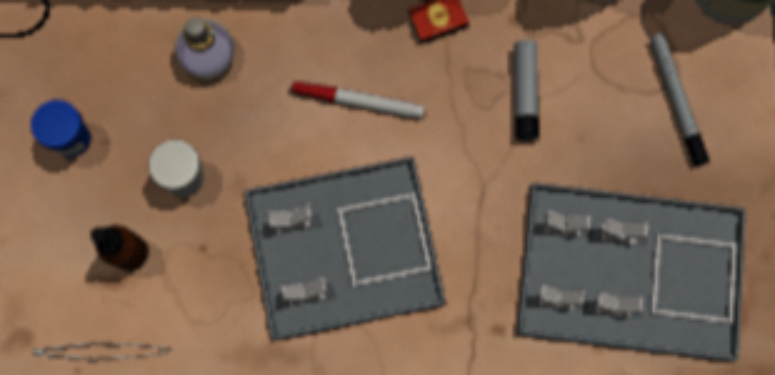

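Run:
```python
from h import *
ci=camera_info('top')
print('bulb',ray(169,224,118,ci),'bluecap',ray(153,180,60,ci),'lamp',ray(210,153,40,ci),'matchbox',ray(305,137,10,ci))
print('forceps',ray(143,270,5,ci),ray(198,270,5,ci))
w=camera_info('wrist');print(w);p=read_position();T=Ro.from_euler('xyz',read_tool_rot()).as_matrix()
print('cam in tool',T.T@(w['origin']-p),(T.T@w['rotation']).round(3))
im,d,_=snap('wrist','w0.png')
```

```text
bulb [476.84095419 440.11468858 118.        ] bluecap [591.63094753 503.29689164  60.        ] lamp [670.27350105 377.2111975   40.        ] matchbox [731.58196065 143.85549179  10.        ]
forceps [384.21107135 523.32852577   5.        ] [387.93067722 392.61211477   5.        ]
{'intrinsics': array([[371.45875437,   0.        , 278.54171584],
       [  0.        , 371.45875437, 209.13454186],
       [  0.        ,   0.        ,   1.        ]]), 'origin': array([ 75.72019837, 548.04043166, 373.81497563]), 'rotation': array([[ 0.26963583, -0.92047166, -0.282893  ],
       [ 0.96296128,  0.25729636,  0.08064835],
       [-0.00144718, -0.29416069,  0.95575488]])}
cam in tool [  74.70588668   -1.7420008  -143.02183937] [[-0.     0.956  0.294]
 [ 1.     0.     0.   ]
 [ 0.     0.294 -0.956]]
```

View pics/w0.png

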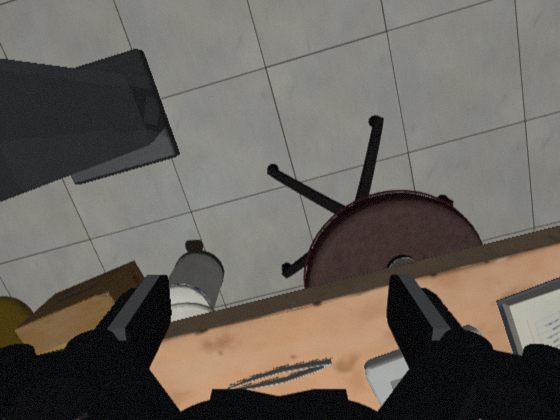

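Run:
```python
from h import *
ctrl.move_pose([550,100,340],[np.pi,0,0]); print(read_joints(),read_time())
ci=camera_info('wrist'); im,d=get_image('wrist'); cv2.imwrite('pics/w1.png',im[:,:,::-1]); np.savez('w1.npz',im=im,d=d,**ci)
```

```text
[-3.07695765e-02  3.47352205e-01  1.04117644e+00  1.25655203e-04
  1.75331491e+00  1.53851807e+00] 2.2917
```

View pics/w1.png

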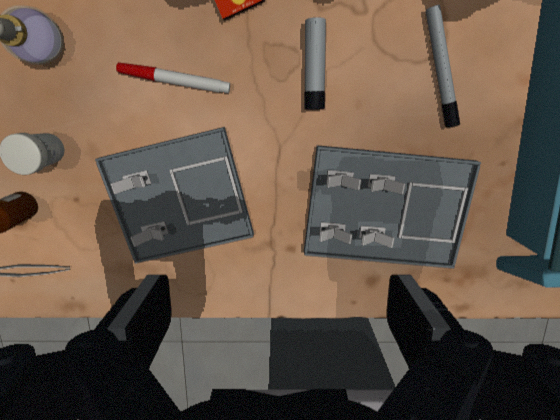

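```bash
cat > m2.py <<'E'
from h import *
f=np.load('w1.npz'); im=f['im']; ci=dict(f); 
hsv=cv2.cvtColor(im,cv2.COLOR_RGB2HSV);S=hsv[...,1]
def obj(name,roi,mask,h):
    x0,y0,x1,y1=roi; m=np.zeros(S.shape,np.uint8); m[y0:y1,x0:x1]=(mask[y0:y1,x0:x1]*255)
    m=cv2.morphologyEx(m,cv2.MORPH_OPEN,np.ones((3,3)))
    cs,_=cv2.findContours(m,cv2.RETR_EXTERNAL,cv2.CHAIN_APPROX_NONE); c=max(cs,key=cv2.contourArea)
    w=np.array([ray(u,v,h,ci)[:2] for u,v in c[:,0]],np.float32)
    (cx,cy),(a,b),th=cv2.minAreaRect(w); print(name,round(cx,1),round(cy,1),'size',round(a),round(b),'ang',round(th,1)); return w
g=S<80
obj('tray_one',(85,115,265,270),g,14)
obj('tray_two',(295,135,495,270),g,14)
obj('thick',(295,10,335,115),g,12)
obj('thin',(420,3,470,130),g,8)
red=((hsv[...,0]>170)|(hsv[...,0]<5))
obj('marker',(110,55,240,100),g|(red&(S>150)),8)
w=lambda u,v,z:ray(u,v,z,ci)[:2].round(1)
print([w(*p,14) for p in [(97,157),(224,129),(253,236),(136,262)]])
print([w(*p,14) for p in [(317,147),(479,162),(455,266),(305,255)]])
for n,q in (('one',[(171,172),(226,158),(242,211),(188,225)]),('two',[(411,183),(466,187),(456,241),(401,237)])):
    c=np.array([w(*p,9) for p in q]); print(n,'bay',c.mean(0),c.tolist())
print('cup',w(19,154,60),'lid via depth')
E
python3 m2.py
```

```text
tray_one 494.6 232.1 size 151 172 ang 13.5
tray_two 480.1 -46.6 size 212 152 ang 84.6
thick 659.9 55.9 size 101 23 ang 1.3
thin 661.4 -95.9 size 128 18 ang 17.3
marker 644.9 226.0 size 137 16 ang 80.1
[array([549.4, 328.6]), array([584.4, 166.4]), array([442.7, 133.2]), array([404.1, 295.4])]
[array([562.3,  50.5]), array([ 543.6, -156. ]), array([ 398.5, -145.9]), array([414.9,  62.3])]
one bay [502.425 193.175] [[529.2, 238.0], [547.5, 166.1], [476.5, 147.5], [456.5, 221.1]]
two bay [ 474.5   -108.625] [[515.0, -74.3], [509.8, -147.0], [433.7, -144.6], [439.5, -68.6]]
cup [560.1 394.4] lid via depth
```

```bash
cat > m3.py <<'E'
from h import *
def tray(pos,yaw,fn):
    ctrl.move_pose(pos,[np.pi,0,yaw]); ctrl.dwell(.2)
    ci=camera_info('wrist'); im,d=get_image('wrist'); cv2.imwrite('pics/'+fn,im[:,:,::-1])
    S=cv2.cvtColor(im,cv2.COLOR_RGB2HSV)[...,1]
    m=((S<80)*255).astype(np.uint8); m[285:]=0
    m=cv2.morphologyEx(m,cv2.MORPH_OPEN,np.ones((3,3)))
    cs,_=cv2.findContours(m,cv2.RETR_EXTERNAL,cv2.CHAIN_APPROX_NONE); c=max(cs,key=cv2.contourArea)
    w=np.array([ray(u,v,14,ci)[:2] for u,v in c[:,0]],np.float32)
    print(fn,cv2.minAreaRect(w),read_position(),read_time(),cv2.boundingRect(c)); P=cloud(d,ci); np.savez(fn+'.npz',im=im,d=d,**ci)
tray([485,230,220],np.radians(13.5),'t1.png')
tray([477,-49,220],np.radians(-5.4),'t2.png')
E
python3 m3.py; python3 -c "
import cv2,numpy as np
cv2.imwrite('pics/t12.png',cv2.resize(np.hstack([cv2.imread('pics/t1.png'),cv2.imread('pics/t2.png')]),(800,300)))"
```

```text
t1.png ((494.38214111328125, 233.2670440673828), (148.62789916992188, 169.86322021484375), 13.386849403381348) [485.80871859 229.30710934 220.64766008] 3.3667 (180, 85, 189, 156)
t2.png ((479.5064697265625, -47.400482177734375), (209.78097534179688, 149.1140594482422), 84.68580627441406) [477.13999189 -48.20703694 219.97151695] 4.7 (160, 93, 232, 155)
```

View pics/t12.png

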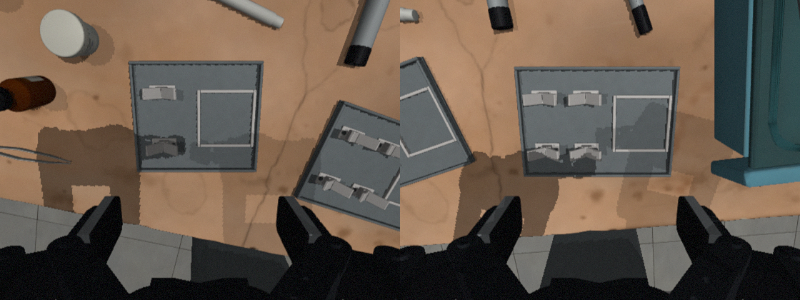

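```bash
cat >> h.py <<'E'
T1=(493.5,232.5,np.radians(13.4)); T2=(479,-47.5,np.radians(-5.4))
def world(T,x,y):
    c,s=np.cos(T[2]),np.sin(T[2]); return T[0]+c*x-s*y, T[1]+s*x+c*y
def pick(x,y,yaw,z,open_=50,f=40,hi=180):
    o=[np.pi,0,yaw]; command_gripper(open_)
    ctrl.move_pose([x,y,hi],o); ctrl.line_to([x,y,z],max_speed=120)
    command_gripper(0,f); print('width',read_grip_width(),read_gripper_force(),read_ft_force())
    ctrl.line_to([x,y,hi],max_speed=120); print('up',read_grip_width(),read_time())
def place(x,y,yaw,z,open_=45,hi=180):
    ctrl.move_pose([x,y,hi],[np.pi,0,yaw]); ctrl.line_to([x,y,z+15],max_speed=120); ctrl.line_to([x,y,z],max_speed=30)
    print('ft',read_ft_force(),'w',read_grip_width()); command_gripper(open_); ctrl.dwell(.3)
    ctrl.line_to([x,y,hi],max_speed=120); print('t',read_time())
E
python3 - <<'E'
from h import *
pick(645.5,225,np.radians(80.2),3)
place(*world(T2,0,70),T2[2],27.5)
pick(659.5,55,np.radians(1.5),4)
im,d,ci=snap('wrist','c1.png')
E
```

```text
width 13.391956684209473 39.385020427944255 [-0.19272123  0.67278615  3.64686637]
up 13.70041175712726 10.0333
ft [-0.98632818  7.5115302   8.49272836] w 13.475660554232142
t 15.1667
width 22.493360826727486 39.18666422367096 [-0.61742552 -0.39739513  4.20570595]
up 22.245393858807272 19.7167
```

View pics/c1.png

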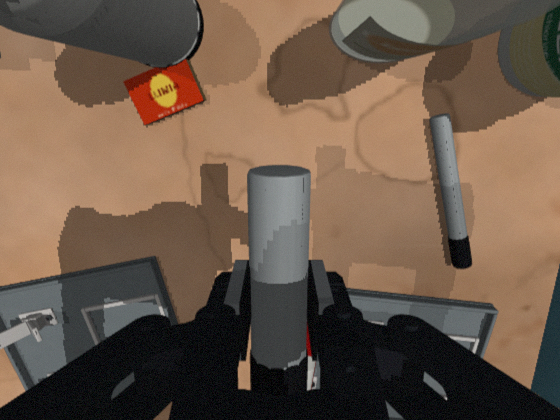

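Run:
```python
from h import *
im,d,ci=snap('wrist'); P=cloud(d,ci)
for v in (180,200,220,240,255): print(v,P[v,275:284].mean(0).round(1))
print(read_position(),read_ft_force())
x,y=world(T2,0,15)
ctrl.move_pose([x,y,180],[np.pi,0,T2[2]])
im,d,ci=snap('wrist','c2.png');
```

```text
180 [706.4  54.3 198.4]
200 [699.5  54.1 198.9]
220 [692.1  53.9 198.6]
240 [684.5  53.7 198.5]
255 [678.9  53.6 198.9]
[659.31205826  55.01466539 179.34302769] [-0.1473245  -0.10420311 -1.28701122]
```

View pics/c2.png

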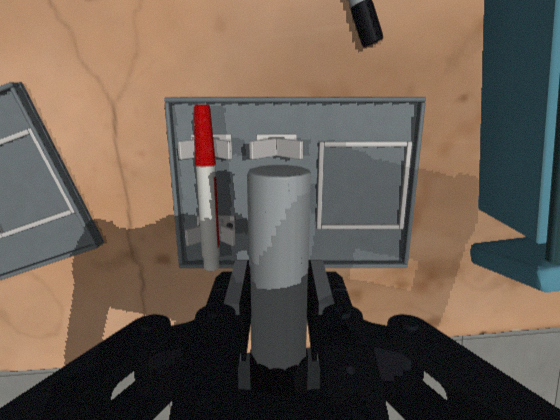

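Run:
```python
from h import *
ci=camera_info('wrist')
def loc(u,v,z,T=T2):
    p=ray(u,v,z,ci)[:2]-np.array(T[:2]); c,s=np.cos(T[2]),np.sin(T[2]); return (c*p[0]+s*p[1]).round(1),(-s*p[0]+c*p[1]).round(1)
print('pen',loc(203,104,31),loc(211,268,31)); print('block edges',loc(248,150,38),loc(303,150,38),'outer',loc(179,150,38),loc(232,150,38),'corners',loc(166,99,14),loc(424,99,14),loc(178,267,14),loc(409,267,14))
```

```text
pen (np.float64(70.0), np.float64(70.6)) (np.float64(-66.4), np.float64(71.7))
block edges (np.float64(36.3), np.float64(36.7)) (np.float64(36.3), np.float64(-5.4)) outer (np.float64(36.2), np.float64(89.6)) (np.float64(36.3), np.float64(49.0)) corners (np.float64(73.5), np.float64(103.2)) (np.float64(73.6), np.float64(-102.8)) (np.float64(-73.7), np.float64(105.2)) (np.float64(-73.7), np.float64(-105.9))
```

Run:
```python
from h import *
place(*world(T2,0,15.5),T2[2],30.3,open_=40)
# thin: look from above
x,y=660,-97; yaw=np.radians(17)
ctrl.move_pose([x,y,180],[np.pi,0,yaw])
im,d,ci=snap('wrist','c3.png')
S=cv2.cvtColor(im,cv2.COLOR_RGB2HSV)[...,1]; P=cloud(d,ci)
m=((S<70)&(abs(P[...,0]-x)<95)&(abs(P[...,1]-y)<45)&(P[...,2]<25)).astype(np.uint8)*255; m[250:]=0
m=cv2.morphologyEx(m,cv2.MORPH_OPEN,np.ones((3,3)))
cs,_=cv2.findContours(m,cv2.RETR_EXTERNAL,cv2.CHAIN_APPROX_NONE); c=max(cs,key=cv2.contourArea)
w=np.array([ray(u,v,8,ci)[:2] for u,v in c[:,0]],np.float32); print(cv2.minAreaRect(w),cv2.boundingRect(c))
```

```text
ft [-0.85868405  3.00243     4.86318493] w 22.486446214484065
t 24.875
((666.9842529296875, -93.50050354003906), (114.54362487792969, 15.720550537109375), 17.230981826782227) (266, 106, 20, 132)
```

View pics/c3.png

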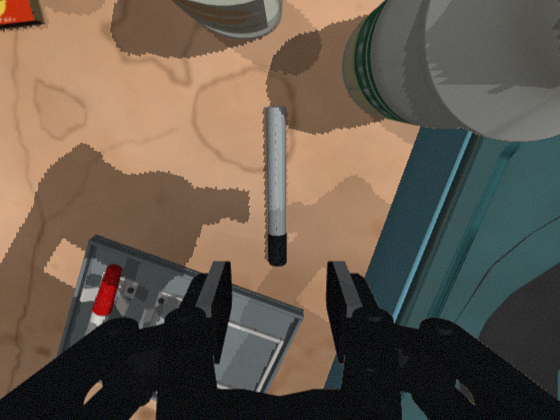

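Run:
```python
from h import *
pick(655,-97,np.radians(197.2),3,open_=45)
x,y=world(T1,0,45.5); ctrl.move_pose([x,y,180],[np.pi,0,T1[2]+np.pi])
im,d,ci=snap('wrist','c4.png'); P=cloud(d,ci); np.savez('c4.npz',d=d,im=im,**ci)
```

```text
width 14.304667972729218 39.152952432632446 [-0.41159512  0.60796059  2.92787078]
up 14.37410730110578 32.2167
```

View pics/c4.png

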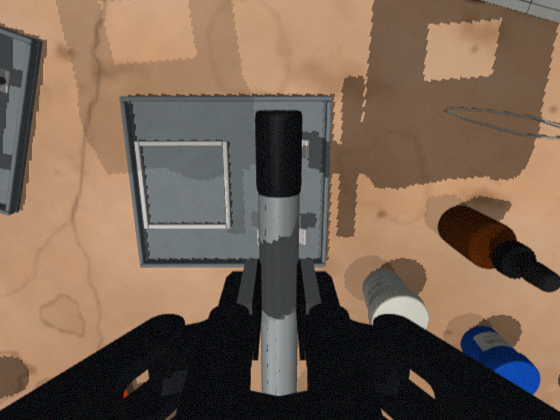

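Run:
```python
from h import *
f=np.load('c4.npz'); ci=dict(f); P=cloud(f['d'],ci)
def loc(p,T=T1):
    p=p[:2]-np.array(T[:2]); c,s=np.cos(T[2]),np.sin(T[2]); return (c*p[0]+s*p[1]).round(1),(-s*p[0]+c*p[1]).round(1)
print([loc(ray(u,v,14,ci)) for u,v in [(121,97),(332,96),(325,267),(143,268)]])
for v in (125,160,200,230,255): print(loc(P[v,275:284].mean(0)),P[v,275:284,2].mean().round(1))
# cup and bottle base: body edges
print('end',loc(ray(279,110,186,ci)))
place(*world(T1,0,45.5),T1[2]+np.pi,27,open_=40)
```

```text
[(np.float64(-73.5), np.float64(-82.5)), (np.float64(-74.0), np.float64(85.5)), (np.float64(75.5), np.float64(85.2)), (np.float64(76.4), np.float64(-81.3))]
(np.float64(-65.2), np.float64(43.2)) 193.4
(np.float64(-53.1), np.float64(43.2)) 193.1
(np.float64(-38.4), np.float64(43.2)) 192.7
(np.float64(-26.7), np.float64(43.2)) 192.6
(np.float64(-16.6), np.float64(43.2)) 192.5
end (np.float64(-69.9), np.float64(43.2))
ft [-3.5655554   4.44310833  8.58392282] w 14.471714252820824
t 38.0833
```

Run:
```python
from h import *
command_gripper(85)
ctrl.move_pose([557,391,200],[np.pi,0,np.radians(110)])
im,d,ci=snap('wrist','c5.png'); P=cloud(d,ci); hsv=cv2.cvtColor(im,cv2.COLOR_RGB2HSV)
m=((hsv[...,1]<60)&(abs(P[...,2]-60)<8)&(np.hypot(P[...,0]-557,P[...,1]-391)<45)).astype(np.uint8)*255
cs,_=cv2.findContours(m,cv2.RETR_EXTERNAL,cv2.CHAIN_APPROX_NONE); c=max(cs,key=cv2.contourArea)
w=np.array([ray(u,v,60,ci)[:2] for u,v in c[:,0]],np.float32); print('lid',cv2.minEnclosingCircle(w),cv2.boundingRect(c),P[m>0].mean(0))
# bottle: any dark points near
b=(np.hypot(P[...,0]-482,P[...,1]-444)<50)&(P[...,2]>25)
for lo,hi in((25,50),(50,76),(80,90),(95,130)):
    k=b&(P[...,2]>lo)&(P[...,2]<hi); print(lo,k.sum(),P[k].mean(0).round(1) if k.any() else '', P[k].min(0).round() if k.any() else '',P[k].max(0).round() if k.any() else '')
print(read_time())
```

```text
lid ((559.0009155273438, 394.9466552734375), 23.983993530273438) (255, 159, 59, 59) [559.01233129 395.41338495  60.41515294]
25 200 [497.6 447.1  39.1] [484. 427.  25.] [502. 461.  50.]
50 1070 [489.  445.1  61.9] [465. 424.  50.] [501. 461.  70.]
80 267 [485.1 444.7  87.2] [470. 430.  80.] [493. 455.  90.]
95 650 [481.  443.2 118.3] [473. 436.  95.] [487. 450. 125.]
40.0583
```

View pics/c5.png

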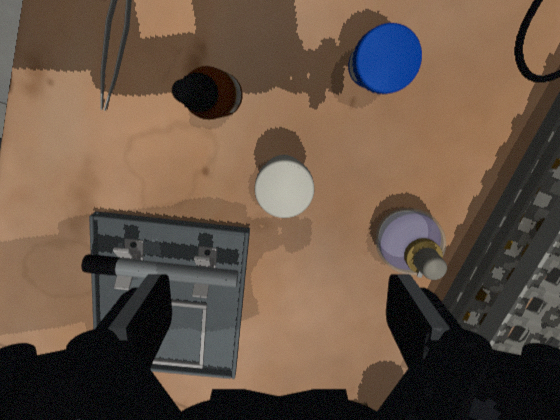

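Run:
```python
from h import *
pick(559,395,np.radians(110),36,open_=85,f=40,hi=200)
place(*world(T2,0,-60),T2[2]+np.pi/2,40.7,open_=70,hi=200)
# bottle: fingers along world dir away from cup/forceps
command_gripper(85)
ctrl.move_pose([482,443,220],[np.pi,0,np.radians(110)])
im,d,ci=snap('wrist','c6.png'); P=cloud(d,ci)
k=(np.hypot(P[...,0]-482,P[...,1]-444)<40)&(P[...,2]>95)&(P[...,2]<135); print(P[k].mean(0),P[k].min(0),P[k].max(0))
print(read_time())
```

```text
width 46.92272407010173 40.80937206745148 [-0.81377524 -0.68036968  4.56768538]
up 46.7845906873757 44.0
ft [-0.859111   -0.03784227  1.88279502] w 47.103507121165485
t 49.975
[478.26070096 444.8656168  118.06128416] [471.84764814 436.64291106  95.19311447] [486.21093128 450.02897695 125.26866868]
52.3083
```

View pics/c6.png

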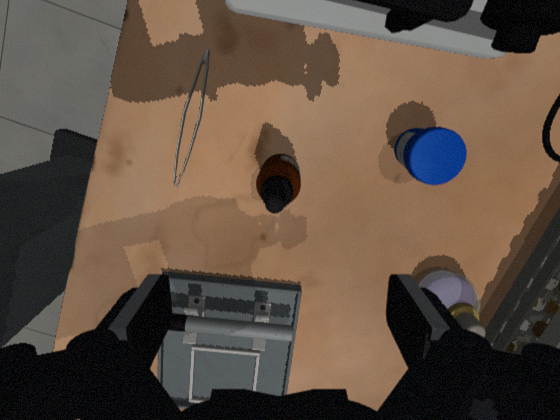

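Run:
```python
from h import *
pick(480,443.5,0.,55,open_=85,f=50,hi=220)
x,y=world(T1,0,-40)
place(x,y,T1[2],59.7,open_=75,hi=240)
ctrl.move_pose([480,90,360],[np.pi,0,0]); command_gripper(85)
im,d,ci=snap('wrist','f.png'); P=cloud(d,ci)
snap('scene','fs.png'); print(read_time())
cv2.imwrite('pics/f2.png',cv2.resize(np.hstack([cv2.imread('pics/f.png')[:330],cv2.imread('pics/fs.png')[60:390]]),(800,236)))
```

```text
width 32.785530408838355 47.254623374319635 [-0.76453733  1.71356697  4.27493925]
up 33.10104878336542 57.8083
ft [-0.45472012  0.07938012  0.80526717] w 32.81229546348874
t 63.4083
64.4583
```

View pics/f.png

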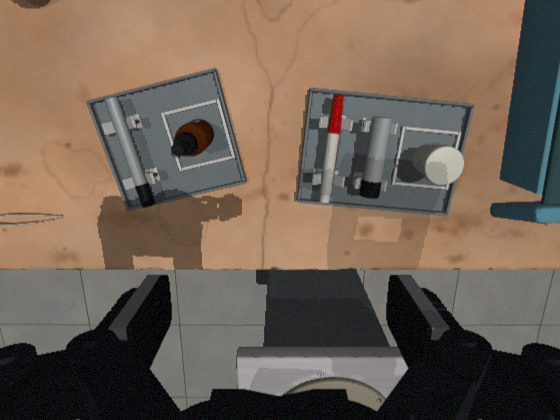

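View pics/fs.png

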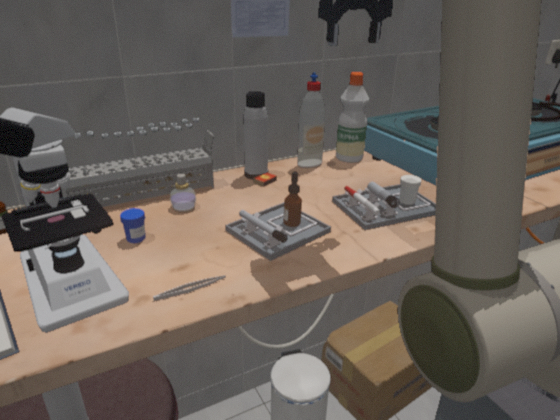

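Run:
```python
from h import *
im,d,ci=snap('wrist'); P=cloud(d,ci)
def loc(p,T):
    q=p[:2]-np.array(T[:2]); c,s=np.cos(T[2]),np.sin(T[2]); return np.round([c*q[0]+s*q[1],-s*q[0]+c*q[1]],1)
print('lid',loc(ray(444,165,64,ci),T2),P[165,444]); print('bulb',loc(ray(181,147,122,ci),T1),P[143:150,178:186].reshape(-1,3).mean(0))
print('pen',loc(ray(337,96,31,ci),T2),loc(ray(326,202,31,ci),T2))
print('thick',loc(ray(380,118,37,ci),T2),loc(ray(371,196,37,ci),T2), P[150:180,374:378,2].mean(), P[125:140,376:382,2].mean())
print('thin',loc(ray(112,99,31,ci),T1),loc(ray(147,205,31,ci),T1),[P[v,u].round(1) for u,v in((118,115),(126,140),(134,165),(145,198))])
# bottle extents, tilt: points of body vs bulb
b=np.hypot(P[...,0]-world(T1,0,-40)[0],P[...,1]-world(T1,0,-40)[1])<40
for lo,hi in((30,60),(60,80),(95,110),(110,135)):
    k=b&(P[...,2]>lo)&(P[...,2]<hi); print(lo,k.sum(),loc(P[k].min(0),T1)+loc(P[k].max(0),T1),P[k].min(0).round(),P[k].max(0).round())
```

```text
lid [  1.9 -61.1] [ 475.27251842 -108.08777611   64.99666747]
bulb [ -0.1 -45.7] [504.96930251 187.44603955 121.71888621]
pen [68.1 71.9] [-66.   67.5]
thick [47.6 17. ] [-50.8  11.4] nan 48.295413066927594
thin [68.4 44.1] [-69.   47.3] [array([531.3, 283.4,  37.9]), array([501.1, 277.9,  36.5]), array([470.4, 270.3,  39.5]), array([427.2, 261.3,  38.8])]
30 168 [  0.1 -94.7] [485. 173.  30.] [524. 200.  60.]
60 421 [  1.3 -84.3] [485. 174.  60.] [522. 210.  75.]
95 80 [ -1.3 -83.1] [492. 182.  95.] [513. 202. 110.]
110 198 [ -2.6 -84.1] [495. 185. 110.] [509. 198. 129.]
```

Run:
```python
from h import *
im,d,ci=snap('wrist'); P=cloud(d,ci)
def loc(p,T):
    q=p[...,:2]-np.array(T[:2]); c,s=np.cos(T[2]),np.sin(T[2]); return np.stack([c*q[...,0]+s*q[...,1],-s*q[...,0]+c*q[...,1]],-1)
for n,T,yc,zt in(('thick',T2,15,49),('pen',T2,70,39),('thin',T1,45,39)):
    L=loc(P,T); k=(abs(L[...,1]-yc)<22)&(abs(L[...,0])<80)&(P[...,2]>zt-6 if n=='thick' else (P[...,2]>zt-5)); k&=(P[...,2]<zt+10)
    for a in range(-70,80,20):
        j=k&(abs(L[...,0]-a)<8)
        if j.sum()>5: print(n,a,j.sum(),'y',np.median(L[j][:,1]).round(1),'z',np.percentile(P[j][:,2],75).round(1))
```

```text
thick -50 119 y 17.3 z 49.3
thick -30 211 y 17.0 z 48.9
thick -10 212 y 16.9 z 49.0
thick 10 219 y 16.7 z 49.0
thick 30 230 y 17.1 z 48.9
thick 50 97 y 16.8 z 49.0
pen -70 26 y 71.2 z 39.1
pen -50 136 y 71.7 z 40.0
pen -30 211 y 71.8 z 39.7
pen -10 152 y 71.7 z 40.2
pen 10 155 y 71.9 z 39.9
pen 30 258 y 71.7 z 40.1
pen 50 158 y 72.0 z 39.6
pen 70 65 y 72.1 z 38.5
thin -70 71 y 43.1 z 39.7
thin -50 161 y 43.0 z 39.9
thin -30 221 y 44.3 z 38.9
thin -10 149 y 43.6 z 39.3
thin 10 154 y 43.5 z 39.3
thin 30 242 y 43.7 z 38.9
thin 50 182 y 43.7 z 39.2
thin 70 79 y 43.4 z 39.4
```

All three are level at seated height and parallel to their grooves, and the cup and bottle stand upright, so I'm handing in.

```bash
python3 -c "
from h import *
print(finish_job(), read_time())"
```

```text
the job is handed in; nothing more can be done
the job is handed in; nothing more can be done
```

I made up both kits and handed the job in with about 65 s of the 136 s used; my last camera check had all five items seated in place, and the hand-in returned no verdict.

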